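# Snap the timer module onto the boot dryer's rail

## Task

Fit the loose white timer module onto the boot dryer's steel rail, in the free stretch between the two fixed blocks: with its foot end raised, hook its rigid lip under the rail's edge nearest the robot, then rock the foot end down until the sprung foot clicks under the far edge and the module sits flat and square. The rail is clamped a little off its measured place, so feel for it and push gently: all the contact forces of module on rail, added up, must stay under 30 N (a hand that rocks it feels only a part of that, the rest as a moment), so stop rocking once it has clicked flat. Let go at the end, and leave the other things on the bench where they are.

Things in the scene. Friction and masses are not known exactly. Their poses are not given: they have to be found in the camera images.
- base: Boot dryer's control base: grey plate 150 (x) x 270 (y) x 12 mm, screwed down. Origin: centre of its underside, on the bench. A steel rail runs along its y on a narrow web: flat flange 40 mm wide (x), 4 mm thick, top 42 mm above the bench, both edges overhanging 12 mm. Two white blocks sit on the rail 77 to 113 mm either side of the middle, tops 68 mm above the bench; between them it is free.
- rail_nominal (a point): Point of the base (not of the rail) where the middle of the rail's top would be if it were centred: 42 mm above the base's origin. The rail is bolted through slots, firmly clamped up to 13 mm forwards or backwards of this (base x); this shift is NOT measured: the near edge, nominally 20 mm towards the robot (-x), must be found by touch or by looking.
- module_mid (a point): Centre of the loose timer module: white block 68 (x) x 36 (y) x 42 mm high, 170 to 240 g, on two 13 mm jaws (point is 34 mm above the bench when standing, 21 mm below its top). x runs from the lip end to the foot end, z up. Dial on top near the foot end. Between the jaws the block's underside, the ceiling, rests on the rail. Grip across y, on the upper half, to keep fingers off the rail.
- lip_corner (a point): Inner corner of the module's rigid jaw at its -x end, where the jaw's inner face meets the ceiling; x -20.75, z -21 mm from its centre. From that face a lip points 4 mm to +x, its top 6.5 mm below the ceiling. Tilt the module (foot end up) about 0.4 rad, set the ceiling on the rail's near top edge, push along the module's +x until the face meets the edge: hooked. It rocks about this point.
- foot_nose (a point): Tip of the sprung foot's nose at the module's +x end (black, with a pull tab sticking out to x 45 mm): x +17.2, z -26 mm from the module's centre, that is 5 mm below the ceiling; a slippery 54 degree lead-in below it. Reaching 13 mm below the ceiling, it clears the rail's top only when the foot end is raised more than about 0.33 rad.
- foot (a joint): Slide of the sprung foot: 0 at rest and when clicked in, up to 0.006 m pushed outwards. It yields about 3.3 mm while passing the rail's far edge (1.8 N to start, 1.2 N more per mm), so the foot end needs about 6 to 10 N of downward push, then it springs back to 0 with a click.
- cup: Bystander: orange silicone collapsible cup, 75 mm across, 60 mm tall. Origin under its centre.
- shoehorn: Bystander: wooden shoe horn lying flat, 280 mm long along its x, 42 mm wide, 12 mm high. Origin under its middle.
- jar: Bystander: glass jar with steel twist cap, 72 mm across, 100 mm tall. Origin under its centre.
- waxtin: Bystander: round flat tin of boot wax, 75 mm across, 26 mm high. Origin under its centre.
- flashlight: Bystander: aluminium flashlight lying along its x, 125 mm long, 38 mm thick. Origin under its middle.
- bootbrush: Bystander: brush lying along its x, about 200 mm long. Origin under its middle.
Mind the look-alikes: they are no part of the job. Of the things shaped like the part that bears module_mid, the white one is meant.

How it is judged:
By the outcome, as a careful person would: the job done as asked, in the order asked, and still so for the second after the job is handed in, with the robot touching nothing.
It also fails if it takes over 50 s, if anything falls off the work surface, if the arm or the gripper's body presses on something with over 40 N, if the wrist force passes 120 N, or if a joint passes its speed limit or range.

## Robot

A 6-joint arm with a two-finger parallel gripper is mounted at the origin on the work surface. World frame = base frame: x ahead of the robot, y to its left, z up, the work surface at z = 0. Lengths are in m, angles in rad, forces in N, time in s.
With the tool pointing down it reaches from about 0.3 to 0.75 m from the base axis. Payload 8.5 kg.
Tool frame: the origin (TCP) lies at the centre of the arm's flange, where the gripper is bolted on; the fingertips stand 166 mm ahead of it and the grasp point (between the pads) lies 147 mm ahead of it; y points along the fingers, z is the direction in which the jaws open and shut, and the axes are right-handed (so a half turn about y gives the same grasp; the last joint's range is limited). The gripper opens to 88 mm and grips with 3 to 60 N. Pads are 18 mm wide; open, the fingers measure 123 mm over their backs; the gripper's body (75 mm by 187 mm) begins 45 mm behind the grasp point.
Start: joints at [-1.378, 0.381, 1.297, -0, 1.464, -0.215], TCP at [0.218, -0.505, 0.405] pointing down, gripper open.
Joint ranges: [-3.11, 3.11], [-0.89, 2.33], [0.22, 2.48], [-1.42, 4.56], [0.17, 2.85], [-2.88, 2.88]. Speed limits (rad/s): [2.39, 2.39, 3.14, 3.14, 3.14, 3.14].

## Interface

Orientations are given as a unit quaternion [x, y, z, w].
In Python, from plant import ctrl, vision, sign_off gives the robot as it stands.
- The arm moves only by the shell command python3 -m jog 'ROWS' [OPENING]. ROWS is a JSON object of lists of equal length, an entry for each row: "dp": the shift along the tool's x, y, z scaled (see below), a list of three; "angular": the turn, a rotation vector about the tool's x, y, z scaled (see below), a list of three. A call has 1 to 10 rows; each row shifts and turns the pose as measured when the row begins, along the tool's axes as they then stand; what a row does not reach is not made up. The controller multiplies each number of a shift by 50 mm and each number of a turn by 6 degrees. A row lasts 1/10 s, in which the tool goes at most 50 mm and 8.59 degrees, less where a joint would pass 70% of its speed; a pose out of reach is approached as far as the arm can. A call with a number of a shift or a turn outside -1 to 1 is refused whole. A call with a gripper value outside its range is refused whole. OPENING is the opening, from 0 (shut) to 1 (fully open), set as the call begins (- or left out, the last holds). The fingers move at their own pace and stop on an object; the grip force is fixed at half the most. Time passes only in rows, so rows that do not move let the fingers close. It gives the time, the measured TCP pose, the force and the opening at its end, in the units of the state.
- ctrl.get_state(): the state, without advancing time (a new reading comes with each control period).
- vision.capture(name): name is "scene" or "top" or "wrist"; returns the picture (420x560x3 uint8, blue, green, red); there is no depth.
- vision.camera_params(name): a dict with "fx", "fy", "cx", "cy" (pixels), "pose" (4x4, takes a point from camera to world coordinates). Camera axes: x right, y down, z forward; pixel columns grow to the right and rows downward; lengths in m; the calibration is good to about 2 mm. A picture is of the moment at which its call begins: read the wrist's pose just before it. camera_params takes no time and is no camera call; for the wrist camera it gives the pose at the moment of the call.
- sign_off(): hands the job in, once; it reports no verdict.
The state is a dict: "time": time; "joints": joint angles; "joint_velocities": joint speeds; "effort": joint torques, N m; "tool_pos": TCP position; "ee_rot": TCP orientation; "ft_force": force on the tool from outside, world axes, zero at the start; "ft_torque": the same for the moment, N m; "gripper_width": opening from 0.0 (shut) to 1.0 (fully open).
Only numpy, scipy, OpenCV 4.12 (cv2) and the standard library are available. Lean on these libraries where they do the work, as an engineer would, in place of code of your own. Each camera call takes 0.05 s, during which the arm holds its last target.

## Working session

There is one attempt and no reset: what is moved stays moved. The work goes in short steps, Python scripts to look and compute and a shell command to move; the robot and the scene stay as the last step left them, time stands still between calls to the robot, and variables do not carry over. Pictures are saved under pics/ and viewed, and the job is handed in when it is done.

```bash
ls; mkdir -p pics; python3 - <<'E'
from plant import ctrl, vision
import cv2
s=ctrl.get_state(); print(s)
for n in("scene","top","wrist"):
    im=vision.capture(n); cv2.imwrite(f"pics/{n}0.png",im); p=vision.camera_params(n); print(n,p)
E
```

```text
pics
{'time': 0.0, 'joints': array([-1.37831821e+00,  3.81138419e-01,  1.29825483e+00, -2.50599028e-05,
        1.46360210e+00, -2.15314095e-01]), 'joint_velocities': array([ 0.00033064,  0.00046402,  0.00041031,  0.00078177,  0.00122563,
       -0.00136924]), 'effort': array([-7.68847913e-04, -4.37936997e+01, -2.24555326e+01,  7.14194169e-02,
        3.52470938e-02, -1.13448718e-04]), 'tool_pos': array([ 0.21809794, -0.50484362,  0.40417053]), 'ee_rot': array([-0.14318345,  0.69295477, -0.69196278,  0.14317716]), 'ft_force': array([-0.66070158,  0.3298098 ,  0.52481416]), 'ft_torque': array([ 0.04201392, -0.02101164, -0.02377696]), 'gripper_width': 0.9982880680268079}
scene {'fx': 443.0579827400703, 'fy': 443.0579827400703, 'cx': 289.8481342057424, 'cy': 206.88773007713615, 'pose': array([[-0.44263307,  0.56747034, -0.69430064,  1.34872257],
       [ 0.89667193,  0.28653437, -0.3374574 ,  0.39060768],
       [ 0.00744393, -0.7719297 , -0.63566432,  0.79912803],
       [ 0.        ,  0.        ,  0.        ,  1.        ]])}
top {'fx': 473.46413886474085, 'fy': 473.46413886474085, 'cx': 279.22779204545463, 'cy': 209.2582697499795, 'pose': array([[ 0.00655944, -0.98351963,  0.18068236,  0.21429347],
       [-0.9998237 , -0.00327143,  0.01848973, -0.02199778],
       [-0.01759393, -0.18077179, -0.98336769,  1.69041519],
       [ 0.        ,  0.        ,  0.        ,  1.        ]])}
wrist {'fx': 342.11219870854825, 'fy': 342.11219870854825, 'cx': 269.92353887421586, 'cy': 208.2531335284423, 'pose': array([[ 3.96135256e-01, -8.87690905e-01, -2.34694942e-01,
         2.77351025e-01],
       [-9.18192057e-01, -3.83102301e-01, -1.00776852e-01,
        -4.78569938e-01],
       [-4.53477320e-04,  2.55416295e-01, -9.66831066e-01,
         3.83801361e-01],
       [ 0.00000000e+00,  0.00000000e+00,  0.00000000e+00,
         1.00000000e+00]])}
```

View pics/top0.png

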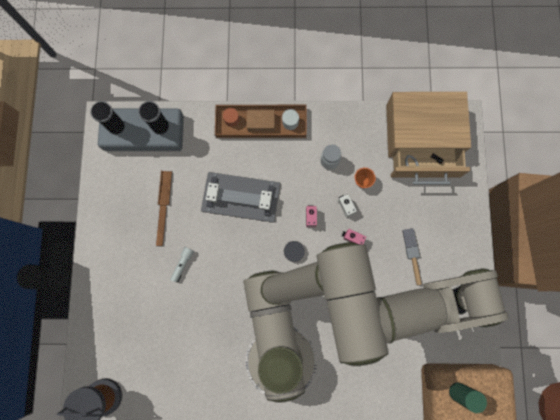

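View pics/scene0.png

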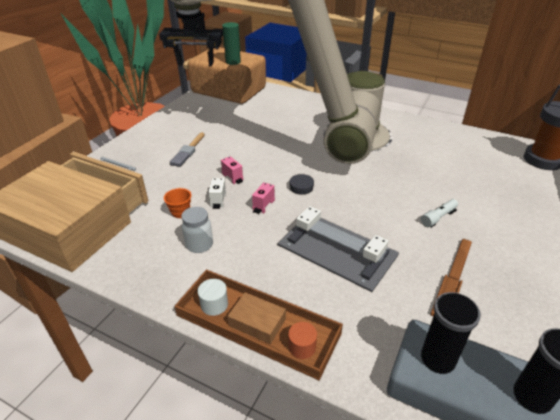

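View pics/wrist0.png

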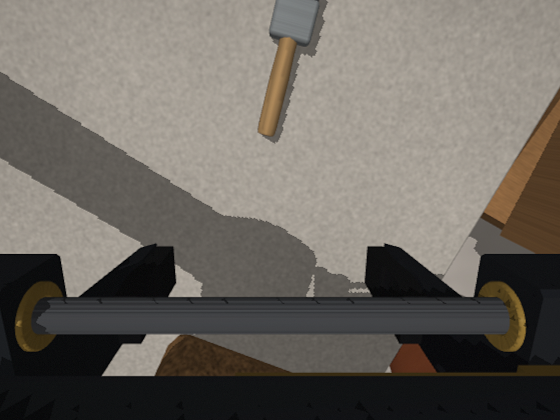

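In the top view, the module-shaped things are white (348,206), pink (312,215) and pink (354,237). The white blocks at (211,192) and (265,200) are fixed on the rail. The loose white one at (348,206) fits, and I'll confirm it in a crop.

```bash
python3 - <<'E'
import cv2,numpy as np
a=cv2.imread("pics/top0.png");b=cv2.imread("pics/scene0.png")
c1=cv2.resize(a[165:255,190:390],(800,360),interpolation=cv2.INTER_CUBIC)
c2=cv2.resize(b[165:225,190:290],(400,240),interpolation=cv2.INTER_CUBIC)
c3=cv2.resize(b[195:285,270:405],(400,240),interpolation=cv2.INTER_CUBIC)
cv2.imwrite("pics/crop0.png",np.vstack([c1,np.hstack([c2,c3])]))
E
```

```text
(no output)
```

View pics/crop0.png

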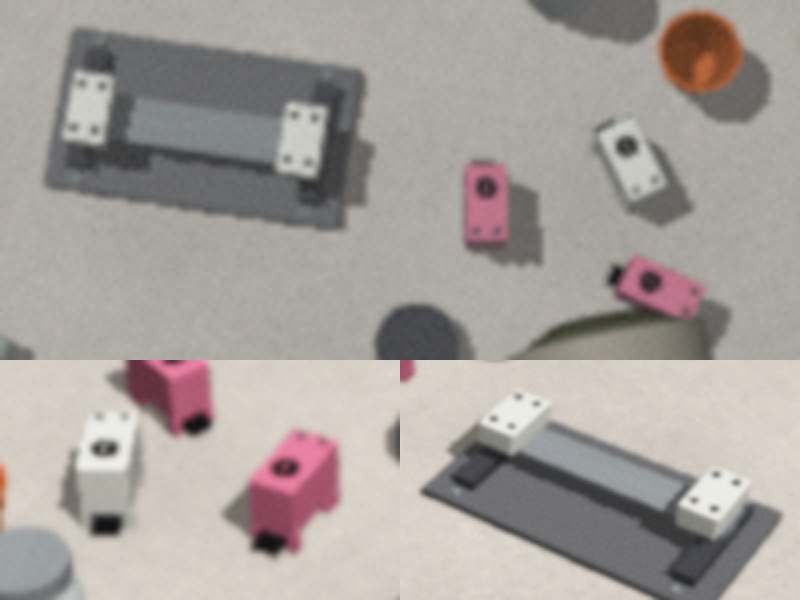

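The crop shows the white one at (348,206) standing upright. Its dial and black tab are at the upper-left, so the foot points to world +x and slightly +y. The pink ones are look-alikes. Next I'll measure.

```bash
cat > h.py <<'E'
import numpy as np, cv2
from scipy.spatial.transform import Rotation as R
def ray(p,uv,z):
    uv=np.atleast_2d(uv).astype(float); P=p["pose"]
    d=np.c_[(uv[:,0]-p["cx"])/p["fx"],(uv[:,1]-p["cy"])/p["fy"],np.ones(len(uv))]@P[:3,:3].T
    o=P[:3,3]; t=(z-o[2])/d[:,2]; return o+d*t[:,None]
def proj(p,X):
    X=np.atleast_2d(X); P=p["pose"]; c=(X-P[:3,3])@P[:3,:3]
    return np.c_[c[:,0]/c[:,2]*p["fx"]+p["cx"],c[:,1]/c[:,2]*p["fy"]+p["cy"]]
def white(im,v=170,s=25):
    h=cv2.cvtColor(im,cv2.COLOR_BGR2HSV); return ((h[...,2]>v)&(h[...,1]<s)).astype(np.uint8)
E
python3 - <<'E'
from h import *
from plant import vision
a=cv2.imread("pics/top0.png");p=vision.camera_params("top")
print(a[206,344],a[215,300],a[230,330],a[194,208], a[200,240],a[183,240])
g=a.min(axis=2)
for nm,(x0,x1,y0,y1),z in(("mod",(335,362,190,222),.055),("bl",(202,222,178,205),.068),("br",(255,275,185,213),.068)):
    roi=g[y0:y1,x0:x1]; th,m=cv2.threshold(roi,0,255,cv2.THRESH_OTSU)
    print(nm,th)
    m=(roi>(195)).astype(np.uint8)
    m=cv2.morphologyEx(m,cv2.MORPH_CLOSE,np.ones((5,5)))
    c=max(cv2.findContours(m,0,2)[0],key=cv2.contourArea)
    r=cv2.minAreaRect(c); b=cv2.boxPoints(r)+[x0,y0]
    w=ray(p,b,z); print(r,cv2.contourArea(c)); print(w.round(4),w.mean(0).round(4)); print([np.linalg.norm(w[i]-w[i-1]).round(4) for i in range(4)])
E
```

```text
[191 197 195] [163 169 172] [157 164 167] [198 204 205] [136 133 131] [107 104 102]
mod 136.0
((14.076922416687012, 17.11538314819336), (4.160251617431641, 4.992301940917969), 56.3099365234375) 9.5
[[ 0.5244 -0.2249  0.055 ]
 [ 0.5344 -0.2396  0.055 ]
 [ 0.522  -0.2474  0.055 ]
 [ 0.5121 -0.2327  0.055 ]] [ 0.5232 -0.2361  0.055 ]
[np.float64(0.0146), np.float64(0.0178), np.float64(0.0146), np.float64(0.0177)]
bl 132.0
((9.500000953674316, 13.500000953674316), (10.28591251373291, 8.497057914733887), 63.43495178222656) 43.0
[[0.5848 0.2691 0.068 ]
 [0.5986 0.2427 0.068 ]
 [0.5655 0.2254 0.068 ]
 [0.5518 0.2517 0.068 ]] [0.5752 0.2472 0.068 ]
[np.float64(0.0373), np.float64(0.0298), np.float64(0.0374), np.float64(0.0297)]
br 135.0
((9.5, 14.5), (7.0, 13.0), 0.0) 47.0
[[0.5237 0.0722 0.068 ]
 [0.5702 0.0729 0.068 ]
 [0.5703 0.0483 0.068 ]
 [0.5238 0.0478 0.068 ]] [0.547  0.0603 0.068 ]
[np.float64(0.0245), np.float64(0.0464), np.float64(0.0246), np.float64(0.0464)]
```

```bash
python3 - <<'E'
from h import *
from plant import vision,ctrl
a=cv2.imread("pics/top0.png");p=vision.camera_params("top")
g=a.min(axis=2)
s=ctrl.get_state(); print(R.from_quat(s["ee_rot"]).as_matrix().round(3))
for nm,(x0,x1,y0,y1),z in(("mod",(335,362,190,222),.055),("bl",(202,222,178,205),.068),("br",(255,275,185,213),.068)):
    roi=g[y0:y1,x0:x1]; 
    for th in (173,182):
        m=(roi>(th)).astype(np.uint8)
        m=cv2.morphologyEx(m,cv2.MORPH_CLOSE,np.ones((7,7)))
        c=max(cv2.findContours(m,0,2)[0],key=cv2.contourArea)
        r=cv2.minAreaRect(c); b=cv2.boxPoints(r)+[x0,y0]
        w=ray(p,b,z); print(nm,th,r,cv2.contourArea(c)); print(w.mean(0).round(4),[np.linalg.norm(w[i]-w[i-1]).round(4) for i in range(4)],np.degrees(np.arctan2(*(w[1]-w[0])[[1,0]])))
E
```

```text
[[-0.918 -0.     0.397]
 [-0.397  0.001 -0.918]
 [-0.    -1.    -0.001]]
mod 173 ((12.500001907348633, 14.0), (17.441329956054688, 8.944271087646484), 63.43495178222656) 130.5
[ 0.5344 -0.2308  0.055 ] [np.float64(0.0615), np.float64(0.0318), np.float64(0.0616), np.float64(0.0316)] -62.96529074659317
mod 182 ((12.500001907348633, 14.0), (17.441329956054688, 8.049844741821289), 63.43495178222656) 114.0
[ 0.5344 -0.2308  0.055 ] [np.float64(0.0615), np.float64(0.0287), np.float64(0.0616), np.float64(0.0285)] -62.96529074659309
bl 173 ((9.5, 13.500000953674316), (9.050968170166016, 16.12203598022461), 8.130102157592773) 117.5
[0.5752 0.2472 0.068 ] [np.float64(0.032), np.float64(0.0579), np.float64(0.0322), np.float64(0.0578)] -6.031642921241897
bl 182 ((9.45945930480957, 13.243244171142578), (8.219949722290039, 15.124707221984863), 9.462322235107422) 89.5
[0.5761 0.2474 0.068 ] [np.float64(0.0291), np.float64(0.0542), np.float64(0.0292), np.float64(0.0542)] -7.355812047761339
br 173 ((9.695121765136719, 14.243904113769531), (9.165818214416504, 16.233436584472656), 6.34019136428833) 121.5
[0.548  0.0596 0.068 ] [np.float64(0.032), np.float64(0.058), np.float64(0.0322), np.float64(0.0579)] -5.429518206120542
br 182 ((9.576923370361328, 14.115385055541992), (8.629110336303711, 15.297059059143066), 11.309932708740234) 102.5
[0.5484 0.06   0.068 ] [np.float64(0.0302), np.float64(0.0546), np.float64(0.0304), np.float64(0.0545)] -10.323973259933988
```

```bash
python3 -m jog '{"dp":[[-0.85,0.1,-0.27],[-0.85,0.1,-0.27],[-0.85,0.1,-0.27],[-0.85,0.1,-0.27],[-0.85,0.1,-0.27],[-0.85,0.1,-0.27],[-0.85,0.1,-0.27],[-0.85,0.1,-0.27],[-0.85,0.1,-0.27],[0,0,0]],"angular":[[0,0,0],[0,0,0],[0,0,0],[0,-0.2,0],[0,-0.2,0],[0,-0.2,0],[0,0,0],[0,0,0],[0,0,0],[0,0,0]]}' 1
python3 - <<'E'
from h import *
from plant import vision,ctrl
s=ctrl.get_state(); print(s["tool_pos"],R.from_quat(s["ee_rot"]).as_matrix().round(3))
p=vision.camera_params("wrist");a=vision.capture("wrist");cv2.imwrite("pics/w1.png",a);np.save("w1.npy",p,allow_pickle=True)
E
```

```text
time: 1.15
tool_pos: [0.5236, -0.2238, 0.3548]
ee_rot: [-0.165, 0.689, -0.686, 0.163]
ft_force: [-0.8, -0.5, -0.9]
gripper_width: 0.997
[ 0.52359543 -0.22383402  0.3547694 ] [[-0.892 -0.003  0.451]
 [-0.451  0.004 -0.892]
 [ 0.001 -1.    -0.005]]
```

View pics/w1.png

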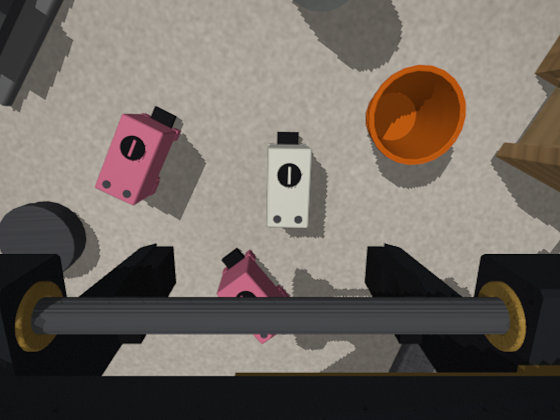

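```bash
python3 - <<'E'
from h import *
a=cv2.imread("pics/w1.png");p=np.load("w1.npy",allow_pickle=True).item()
x0,y0,x1,y1=255,120,325,240
roi=a[y0:y1,x0:x1];g=roi.min(axis=2)
for th in(175,185,195):
    m=(g>th).astype(np.uint8);m=cv2.morphologyEx(m,cv2.MORPH_OPEN,np.ones((3,3)))
    c=max(cv2.findContours(m,0,2)[0],key=cv2.contourArea);c=cv2.convexHull(c)
    r=cv2.minAreaRect(c);b=cv2.boxPoints(r)+[x0,y0]; 
    q=cv2.approxPolyDP(c,3,True)[:,0]+[x0,y0]
    w=ray(p,b,.055); print(th,b.round(1).tolist(),q.tolist());print(w.round(4).tolist(),w.mean(0).round(4),[np.linalg.norm(w[i]-w[i-1]).round(4) for i in range(4)])
    W=ray(p,c[:,0]+[x0,y0],.055)[:,:2]; rr=cv2.minAreaRect((W*1000).astype(np.float32)); print(rr)
cv2.imwrite("pics/w1c.png",cv2.resize(roi,None,fx=5,fy=5,interpolation=cv2.INTER_NEAREST))
E
```

```text
175 [[266.9, 225.5], [269.0, 147.9], [309.5, 149.0], [307.4, 226.6]] [[309, 149], [306, 225], [268, 225], [269, 149]]
[[0.4996, -0.2309, 0.055], [0.559, -0.203, 0.055], [0.573, -0.2325, 0.055], [0.5144, -0.2623, 0.055]] [ 0.5365 -0.2322  0.055 ] [np.float64(0.0346), np.float64(0.0656), np.float64(0.0327), np.float64(0.0657)]
((536.3988647460938, -232.0250244140625), (65.55412292480469, 33.221012115478516), 25.625154495239258)
185 [[269.0, 150.0], [309.0, 150.0], [309.0, 225.0], [269.0, 225.0]] [[309, 150], [305, 225], [269, 224], [270, 150]]
[[0.5575, -0.2037, 0.055], [0.5721, -0.2326, 0.055], [0.5163, -0.2628, 0.055], [0.5008, -0.2323, 0.055]] [ 0.5367 -0.2329  0.055 ] [np.float64(0.0635), np.float64(0.0323), np.float64(0.0635), np.float64(0.0342)]
((536.5125122070312, -232.490478515625), (63.52912521362305, 32.41990280151367), 26.762914657592773)Traceback (most recent call last):
  File "<stdin>", line 7, in <module>
ValueError: max() iterable argument is empty
```

```bash
python3 -m jog '{"dp":[[-0.15,0.5,0.26],[0,0.6,0],[0,0.6,0],[0,0.4,0],[0,0,0]],"angular":[[0,0.1,0],[0,0,0],[0,0,0],[0,0,0],[0,0,0]]}' 0.75
python3 - <<'E'
from h import *
from plant import vision,ctrl
s=ctrl.get_state(); print(s["tool_pos"],R.from_quat(s["ee_rot"]).as_matrix().round(3))
a=vision.capture("wrist");cv2.imwrite("pics/w2.png",a)
E
```

```text
time: 1.7
tool_pos: [0.5324, -0.238, 0.2478]
ee_rot: [-0.159, 0.689, -0.689, 0.158]
ft_force: [0.5, -0.1, -0.2]
gripper_width: 0.751
[ 0.53238173 -0.23804766  0.24781596] [[-0.899 -0.002  0.437]
 [-0.437 -0.    -0.899]
 [ 0.002 -1.    -0.001]]
```

View pics/w2.png

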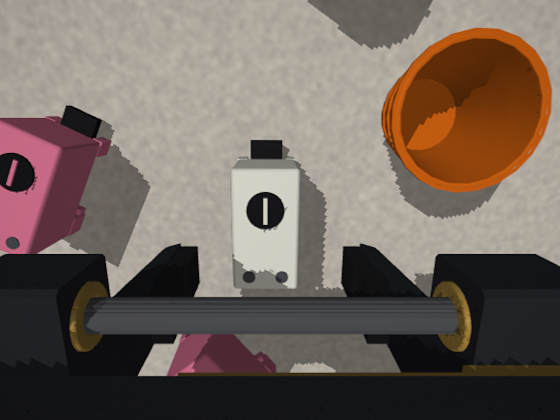

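```bash
python3 -m jog '{"dp":[[-0.12,0.5,-0.06],[0,0.4,0],[0,0.2,0],[0,0,0]],"angular":[[0,0,0],[0,0,0],[0,0,0],[0,0,0]]}' 0.75
python3 - <<'E'
from h import *
from plant import vision,ctrl
s=ctrl.get_state(); print(s["tool_pos"],R.from_quat(s["ee_rot"]).as_matrix().round(3))
a=vision.capture("wrist");cv2.imwrite("pics/w3.png",a)
E
```

```text
time: 2.15
tool_pos: [0.5368, -0.2363, 0.1988]
ee_rot: [0.155, -0.686, 0.693, -0.159]
ft_force: [-0.7, 0.3, -0.2]
gripper_width: 0.747
[ 0.53682726 -0.23627576  0.19876735] [[-0.901  0.008  0.434]
 [-0.434 -0.007 -0.901]
 [-0.004 -1.     0.01 ]]
```

View pics/w3.png

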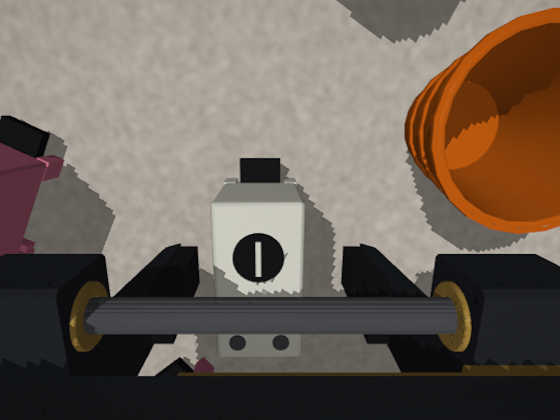

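```bash
python3 -m jog '{"dp":[[0,0.06,-0.09],[0,0.04,0]],"angular":[[0,0,0],[0,0,0]]}' 0.75
python3 -m jog '{"dp":[[0,0,0],[0,0,0],[0,0,0],[0,0,0],[0,0,0],[0,0,0],[0,0,0]],"angular":[[0,0,0],[0,0,0],[0,0,0],[0,0,0],[0,0,0],[0,0,0],[0,0,0]]}' 0
python3 - <<'E'
from h import *
from plant import vision,ctrl
s=ctrl.get_state(); print(s["tool_pos"],R.from_quat(s["ee_rot"]).as_matrix().round(3),s["ft_torque"])
a=vision.capture("wrist");cv2.imwrite("pics/w4.png",a)
p=vision.camera_params("wrist");np.save("w4.npy",p,allow_pickle=True)
E
```

```text
time: 2.4
tool_pos: [0.5352, -0.2326, 0.1967]
ee_rot: [0.154, -0.685, 0.694, -0.161]
ft_force: [0.0, 0.8, -0.7]
gripper_width: 0.75
time: 3.1
tool_pos: [0.5353, -0.2325, 0.1979]
ee_rot: [0.154, -0.684, 0.694, -0.161]
ft_force: [-0.7, 0.9, 0.4]
gripper_width: 0.405
[ 0.53531557 -0.23247988  0.19792879] [[-0.901  0.013  0.434]
 [-0.434 -0.011 -0.901]
 [-0.007 -1.     0.016]] [-0.04702211 -0.00844692 -0.04466228]
```

View pics/w4.png

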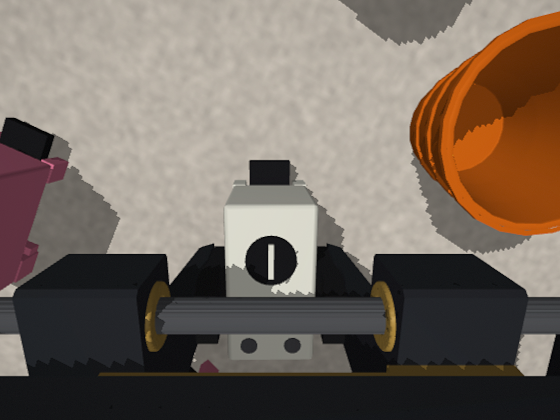

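```bash
python3 -m jog '{"dp":[[0,0,0],[0,0,0],[-0.12,0.06,0],[0,0.05,0],[0,0,0]],"angular":[[0,0,0],[0,0,0],[-0.15,0,0.05],[0,0,0],[0,0,0]]}' 0.55
python3 - <<'E'
from h import *
from plant import vision,ctrl
s=ctrl.get_state(); print(s["tool_pos"],R.from_quat(s["ee_rot"]).as_matrix().round(3),s["ft_torque"])
E
```

```text
time: 3.65
tool_pos: [0.5414, -0.2297, 0.192]
ee_rot: [-0.153, 0.691, -0.688, 0.162]
ft_force: [-0.2, 0.7, 0.0]
gripper_width: 0.548
[ 0.54141729 -0.22970488  0.19195126] [[-0.901  0.011  0.434]
 [-0.434  0.006 -0.901]
 [-0.013 -1.    -0.001]] [-0.01922376 -0.01484051 -0.04011989]
```

```bash
python3 -m jog '{"dp":[[0,0,0],[0,0,0]],"angular":[[0,0,-0.12],[0,0,0]]}' 0.55
python3 -m jog '{"dp":[[0,0,0],[0,0,0],[0,0,0],[0,0,0],[0,0,0]],"angular":[[0,0,0],[0,0,0],[0,0,0],[0,0,0],[0,0,0]]}' 0
python3 - <<'E'
from h import *
from plant import vision,ctrl
s=ctrl.get_state(); print(s["tool_pos"],R.from_quat(s["ee_rot"]).as_matrix().round(4),s["ft_torque"])
p=vision.camera_params("wrist");np.save("w5.npy",p,allow_pickle=True)
a=vision.capture("wrist");cv2.imwrite("pics/w5.png",a)
cv2.imwrite("pics/w5c.png",cv2.resize(a[140:380,180:360],None,fx=3,fy=2.4))
E
```

```text
time: 3.85
tool_pos: [0.5414, -0.2297, 0.1917]
ee_rot: [-0.158, 0.69, -0.689, 0.157]
ft_force: [0.2, -0.2, 0.9]
gripper_width: 0.552
time: 4.35
tool_pos: [0.5415, -0.2298, 0.1919]
ee_rot: [-0.158, 0.689, -0.689, 0.157]
ft_force: [1.1, 0.2, -0.5]
gripper_width: 0.402
[ 0.54146948 -0.22980461  0.19188849] [[-9.009e-01 -8.000e-04  4.341e-01]
 [-4.341e-01  1.000e-04 -9.009e-01]
 [ 6.000e-04 -1.000e+00 -5.000e-04]] [-0.03179256 -0.06742229  0.01290811]
```

View pics/w5c.png

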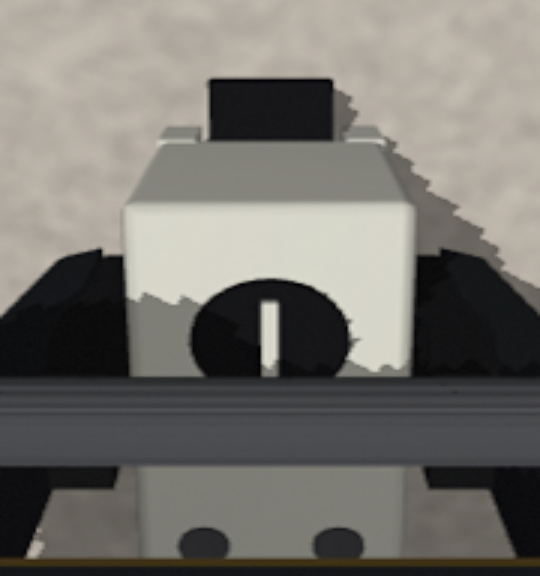

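```bash
python3 - <<'E'
from h import *
p=np.load("w5.npy",allow_pickle=True).item()
T=np.array([0.54147,-0.22980,0.19189]);Rm=np.array([[-.9009,-.0008,.4341],[-.4341,.0001,-.9009],[.0006,-1,-.0005]])
for nm,uv,z in(("foot top edge",[[220.7,224.6],[317.7,224.6]],.055),("lip top edge",[[226,374],[314,374]],.055)):
    w=ray(p,uv,z); print(nm,w.round(4), ((w-T)@Rm).round(4))
# precise: column scans for edge
a=cv2.imread("pics/w5.png").min(axis=2)
for c in(240,265,300): print(a[195:240,c])
print(a[355:385,250])
E
```

```text
foot top edge [[ 0.5587 -0.2013  0.055 ]
 [ 0.5737 -0.2324  0.055 ]] [[-0.028   0.1369 -0.0181]
 [-0.028   0.1369  0.0164]]
lip top edge [[ 0.5017 -0.2285  0.055 ]
 [ 0.5171 -0.2605  0.055 ]] [[ 0.0351  0.1369 -0.0184]
 [ 0.0352  0.1369  0.0172]]
[122 122 133 167 156 119 123 123 124 123 123 123 122 124 124 123 124 124
 124 123 124 124 124 124 125 124 125 124 130 152 171 184 189 194 201 202
 202 201 202 201 202 202 201 202 201]
[ 22  21  18  52 107 125 122 122 122 122 123 123 123 123 124 123 123 124
 124 124 123 124 124 124 124 124 123 124 131 154 175 188 193 198 200 202
 202 201 201 202 202 202 202 202 201]
[123 121 140 180 134 119 121 121 121 122 122 121 123 122 122 122 123 124
 123 123 123 123 125 124 124 124 124 123 132 159 181 192 195 197 200 202
 202 202 202 201 202 201 202 202 201]
[117 116 117 118 108  33  36  40  39  41  40  40  41  40  40  41  41  36
  21  22  23  23  20  21  18  20  20  22  20  20]
```

```bash
python3 -m jog '{"dp":[[0,-0.3,0],[0,-0.7,0],[0,-0.8,0],[0,-0.8,0],[0,-0.6,0],[0,0,0],[0,0,0],[0,0,0],[0,0,0],[0,0,0]],"angular":[[0,0,0],[0,0,0],[0,0,0],[0,0.95,0],[0,0.95,0],[0,0.95,0],[0,0.95,0],[0,0.95,0],[0,0.95,0],[0,0,0]]}' 0
python3 - <<'E'
from h import *
from plant import vision,ctrl
s=ctrl.get_state(); print(s["tool_pos"],R.from_quat(s["ee_rot"]).as_matrix().round(4),s["ft_torque"],s["ft_force"])
Rm=R.from_quat(s["ee_rot"]).as_matrix()
for t in ([.47,.155,.34],): print((np.array(t)-s["tool_pos"])@Rm/.05)
E
```

```text
time: 5.4
tool_pos: [0.5406, -0.2293, 0.3562]
ee_rot: [0.057, 0.706, -0.703, -0.063]
ft_force: [0.3, 0.6, -2.4]
gripper_width: 0.407
[ 0.54056301 -0.22925496  0.35622256] [[-0.9853 -0.0081 -0.1705]
 [ 0.1704  0.0049 -0.9854]
 [ 0.0089 -1.     -0.0035]] [-0.01430025 -0.03550733  0.01635664] [ 0.27335889  0.60681155 -2.43286093]
[ 2.69733533  0.37393951 -7.33090892]
```

```bash
python3 -m jog '{"dp":[[0.3,0,-0.8],[0.3,0.05,-0.85],[0.3,0.05,-0.85],[0.3,0.05,-0.85],[0.3,0.05,-0.85],[0.3,0.05,-0.85],[0.3,0.05,-0.85],[0.3,0.05,-0.85],[0.3,0.05,-0.6],[0,0,0]],"angular":[[0,0,-0.08],[0,0,0],[0,0,0],[0,0,0],[0,0,0],[0,0,0],[0,0,0],[0,0,0],[0,0,0],[0,0,0]]}' 0
python3 - <<'E'
from h import *
from plant import vision,ctrl
s=ctrl.get_state(); print(s["tool_pos"],R.from_quat(s["ee_rot"]).as_matrix().round(4),s["ft_torque"],s["ft_force"])
p=vision.camera_params("wrist");np.save("w6.npy",p,allow_pickle=True)
a=vision.capture("wrist");cv2.imwrite("pics/w6.png",a)
E
```

```text
time: 6.4
tool_pos: [0.4612, 0.1679, 0.3369]
ee_rot: [0.044, 0.707, -0.703, -0.059]
ft_force: [-0.4, 0.1, -0.3]
gripper_width: 0.403
[0.46121209 0.16793742 0.33690862] [[-0.9893 -0.0206 -0.1444]
 [ 0.1443  0.0073 -0.9895]
 [ 0.0214 -0.9998 -0.0042]] [ 0.01513555 -0.08759055  0.03146087] [-0.36531508  0.06813595 -0.28302541]
```

View pics/w6.png

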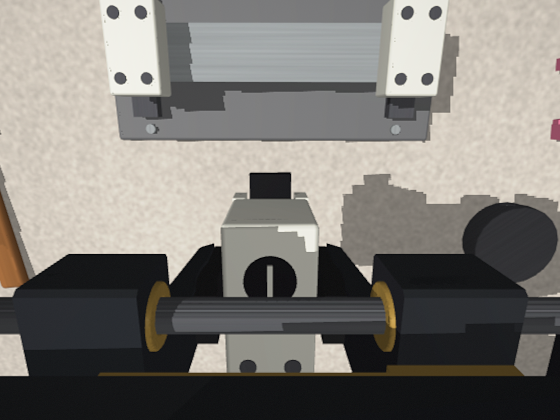

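```bash
python3 - <<'E'
from h import *
a=cv2.imread("pics/w6.png");p=np.load("w6.npy",allow_pickle=True).item()
g=cv2.cvtColor(a,cv2.COLOR_BGR2GRAY).astype(float)
def edge(cols,r0,r1,sign):
    out=[]
    for c in cols:
        col=cv2.GaussianBlur(g[r0:r1,c-2:c+3].mean(1).reshape(-1,1),(1,5),1).ravel()
        d=np.diff(col)*sign; i=int(d.argmax())
        w=d[max(0,i-2):i+3].clip(0); out.append((c,r0+(np.arange(max(0,i-2),max(0,i-2)+len(w))*w).sum()/w.sum()+.5))
    return np.array(out)
print(g[10:34,250].round(),g[74:100,250].round(), g[130:150,220].round())
def line(nm,e,z):
    w=ray(p,e,z); d=w[-1]-w[0]
    q=np.polyfit(w[:,1],w[:,0],1); r=w[:,0]-np.polyval(q,w[:,1])
    k=abs(r)<.002; q=np.polyfit(w[k,1],w[k,0],1)
    print(nm,"x=%.4f at y=.15, dx/dy %.4f  yaw %.2f"%(np.polyval(q,.15),q[0],-np.degrees(np.arctan(q[0]))),"rms",r.std().round(5),e[::6].round(1).tolist()); return q
n=line("near",edge(range(195,375,5),70,95,-1),.042)
f=line("far",edge(range(200,375,5),12,32,+1),.042)
b=line("base",edge(range(160,400,5),128,152,+1),.012)
for nm,uv in(("L inner",[[161,5],[160,95]]),("R inner",[[388,5],[383,94]])): print(nm)
h=a.min(axis=2)
for r in (30,50,70): print(r,[ (c,int(h[r,c])) for c in list(range(154,176,2))],[ (c,int(h[r,c])) for c in list(range(374,396,2))],[ (c,int(h[r,c])) for c in range(98,112,2)],[ (c,int(h[r,c])) for c in range(438,452,2)])
E
```

```text
[124. 124. 124. 124. 124. 124. 124. 125. 125. 124. 124. 124. 138. 166.
 168. 168. 169. 166. 165. 166. 168. 172. 172. 167.] [167. 167. 168. 166. 165. 166. 168. 155.  70.  70.  72.  72.  72.  72.
  72.  72.  72.  70.  87. 130. 127. 126. 126. 127. 126. 126.] [128. 128. 128. 128. 128. 128. 129. 125. 108.  91. 122. 208. 208. 210.
 210. 210. 208. 208. 206. 203.]
near x=0.5442 at y=.15, dx/dy 0.1496  yaw -8.51 rms 1e-05 [[195.0, 81.2], [225.0, 81.3], [255.0, 81.4], [285.0, 81.5], [315.0, 81.6], [345.0, 81.7]]
far x=0.5846 at y=.15, dx/dy 0.1482  yaw -8.43 rms 2e-05 [[200.0, 22.3], [230.0, 22.3], [260.0, 22.3], [290.0, 22.3], [320.0, 22.4], [350.0, 22.4]]
base x=0.4974 at y=.15, dx/dy 0.1489  yaw -8.47 rms 0.0003 [[160.0, 140.0], [190.0, 141.2], [220.0, 140.5], [250.0, 140.2], [280.0, 141.1], [310.0, 140.5], [340.0, 140.5], [370.0, 141.2]]
L inner
R inner
30 [(154, 202), (156, 134), (158, 109), (160, 111), (162, 109), (164, 109), (166, 103), (168, 93), (170, 94), (172, 95), (174, 94)] [(374, 157), (376, 157), (378, 156), (380, 155), (382, 144), (384, 146), (386, 147), (388, 148), (390, 152),
[... 363 characters left out ...]
 (380, 144), (382, 146), (384, 147), (386, 148), (388, 149), (390, 212), (392, 228), (394, 228)] [(98, 185), (100, 183), (102, 186), (104, 189), (106, 230), (108, 234), (110, 233)] [(438, 225), (440, 227), (442, 165), (444, 113), (446, 110), (448, 112), (450, 114)]
70 [(154, 232), (156, 232), (158, 179), (160, 119), (162, 113), (164, 112), (166, 112), (168, 112), (170, 95), (172, 97), (174, 97)] [(374, 158), (376, 158), (378, 147), (380, 147), (382, 148), (384, 149), (386, 147), (388, 211), (390, 228), (392, 229), (394, 229)] [(98, 190), (100, 189), (102, 194), (104, 196), (106, 190), (108, 226), (110, 184)] [(438, 224), (440, 137), (442, 112), (444, 113), (446, 112), (448, 112), (450, 114)]
```

```bash
python3 - <<'E'
import cv2
a=cv2.imread("pics/w6.png")
cv2.imwrite("pics/w6c.png",cv2.resize(a[0:150,90:460],None,fx=2.16,fy=2.16,interpolation=cv2.INTER_CUBIC))
E
```

```text
(no output)
```

View pics/w6c.png

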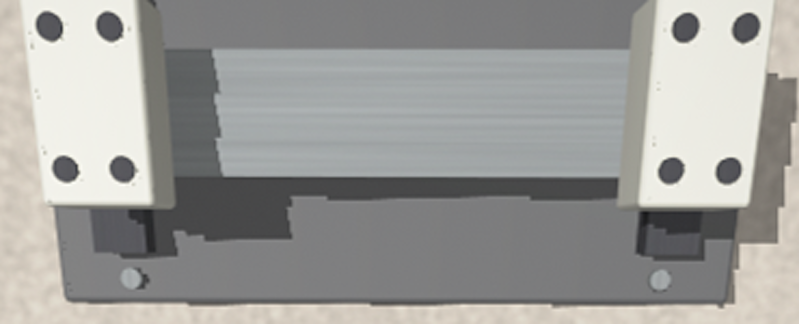

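```bash
python3 - <<'E'
from h import *
p=np.load("w6.npy",allow_pickle=True).item()
L=ray(p,[[167.5,50],[170,75]],.042);Rr=ray(p,[[379.5,50],[377.5,70]],.042)
Lt=ray(p,[[156.5,50]],.068);Rt=ray(p,[[389.5,50]],.068)
by=np.array([np.sin(np.radians(8.47)),np.cos(np.radians(8.47)),0]);bx=np.array([by[1],-by[0],0])
for w in(L,Rr,Lt,Rt): print((w@by).round(4),(w@bx).round(4))
e=np.array([.5442,.15,.042]);print("edge bx",e@bx, (np.array([.5846,.15,0])@bx))
E
```

```text
[0.3108 0.3103] [0.5377 0.5205]
[0.1555 0.1557] [0.538  0.5243]
[0.3109] [0.5337]
[0.1564] [0.534]
edge bx 0.5161707447280326 0.5561301068007944
```

```bash
cat > plan.py <<'E'
import sys
from h import *
from plant import ctrl
yaw=np.radians(-8.47); bx=np.array([np.cos(yaw),np.sin(yaw),0]); by=np.array([-np.sin(yaw),np.cos(yaw),0]); bz=np.array([0,0,1.])
B=np.c_[bx,by,bz]
C=np.array([.0263,.179,-.0007]); E=np.array([.5162,.2332,.042])
def Rt(t):
    u=np.cos(t)*bx+np.sin(t)*bz; n=-np.sin(t)*bx+np.cos(t)*bz
    return np.c_[-u,-n,-by],u,n
def status():
    s=ctrl.get_state(); Rm=R.from_quat(s["ee_rot"]).as_matrix(); lip=B.T@(s["tool_pos"]+Rm@C)
    x=-B.T@Rm[:,0]; y=-B.T@Rm[:,1]
    t=np.arctan2(x[2],x[0]); u=np.array([np.cos(t),0,np.sin(t)]);n=np.array([-np.sin(t),0,np.cos(t)])
    e=(lip-E)*1000
    print("t=%.2f tilt %.4f yawerr %.4f rollerr %.4f | lip-E mm bx %.2f by %.2f z %.2f | d=%.2f h=%.2f"%(s["time"],t,x[1],y[1],*e,-e@u,e@n), "F(bx,by,z)",(B.T@s["ft_force"]).round(2),"M",(B.T@s["ft_torque"]).round(3),"g %.3f"%s["gripper_width"])
    return s,Rm
def goto(t,d,h,by_off=0):
    s,Rm=status(); Rg,u,n=Rt(t)
    rv=(R.from_matrix(Rm.T@Rg)).as_rotvec()
    lip=B@E-d/1000*u+h/1000*n+by_off*by
    T=lip-Rg@C
    print("turn units",(np.degrees(rv)/6).round(3),"shift units in now-axes",(Rm.T@(T-s["tool_pos"])/.05).round(3),"in goal axes",(Rg.T@(T-s["tool_pos"])/.05).round(3))
if __name__=="__main__": goto(*map(float,sys.argv[1:]))
E
python3 plan.py 0.42 12 20
```

```text
t=6.45 tilt -0.0206 yawerr 0.0019 rollerr -0.0037 | lip-E mm bx -113.87 by 0.96 z 116.64 | d=116.25 h=114.27 F(bx,by,z) [-0.86  0.04 -0.91] M [-0.021  0.002 -0.001] g 0.404
turn units [0.039 0.01  4.208] shift units in now-axes [-0.36   2.143  0.016] in goal axes [0.589 2.092 0.007]
```

```bash
python3 -m jog '{"dp":[[0,0,0],[0,0,0],[0,0,0],[0,0,0],[0,0,0],[0,0,0]],"angular":[[0,0,0.85],[0,0,0.85],[0,0,0.85],[0,0,0.85],[0,0,0.85],[0,0,0]]}' 0
python3 plan.py 0.42 12 20
```

```text
time: 7.05
tool_pos: [0.464, 0.1611, 0.3367]
ee_rot: [-0.202, -0.677, 0.7, -0.105]
ft_force: [-0.7, -0.4, -1.8]
gripper_width: 0.406
t=7.05 tilt 0.4394 yawerr 0.0076 rollerr -0.0007 | lip-E mm bx -28.66 by -4.93 z 121.52 | d=-25.75 h=122.17 F(bx,by,z) [-0.65 -0.52 -1.77] M [ 0.066  0.342 -0.007] g 0.406
turn units [ 0.006  0.073 -0.185] shift units in now-axes [ 0.677  2.05  -0.101] in goal axes [ 0.638  2.062 -0.097]
```

```bash
python3 -m jog '{"dp":[[0.22,0.4,-0.04],[0.22,0.6,-0.04],[0.2,0.6,-0.02],[0,0.3,0],[0,0,0]],"angular":[[0,0.07,-0.19],[0,0,0],[0,0,0],[0,0,0],[0,0,0]]}' 0
python3 plan.py 0.42 10 6
python3 - <<'E'
from h import *
from plant import vision
for n in("scene","wrist"):
    p=vision.camera_params(n);a=vision.capture(n);cv2.imwrite(f"pics/{n}7.png",a)
cv2.imwrite("pics/s7c.png",cv2.resize(cv2.imread("pics/scene7.png")[150:290,260:420],None,fx=4,fy=4,interpolation=cv2.INTER_CUBIC))
E
```

```text
time: 7.55
tool_pos: [0.4766, 0.1603, 0.2344]
ee_rot: [-0.194, -0.678, 0.703, -0.092]
ft_force: [0.5, 1.5, -2.1]
gripper_width: 0.406
t=7.55 tilt 0.4091 yawerr 0.0004 rollerr 0.0048 | lip-E mm bx -21.30 by -4.62 z 17.73 | d=12.49 h=24.74 F(bx,by,z) [ 0.22  1.59 -2.08] M [ 0.035  0.296 -0.021] g 0.406
turn units [-0.046  0.004  0.104] shift units in now-axes [-0.01   0.371 -0.077] in goal axes [-0.006  0.372 -0.075]
```

View pics/s7c.png

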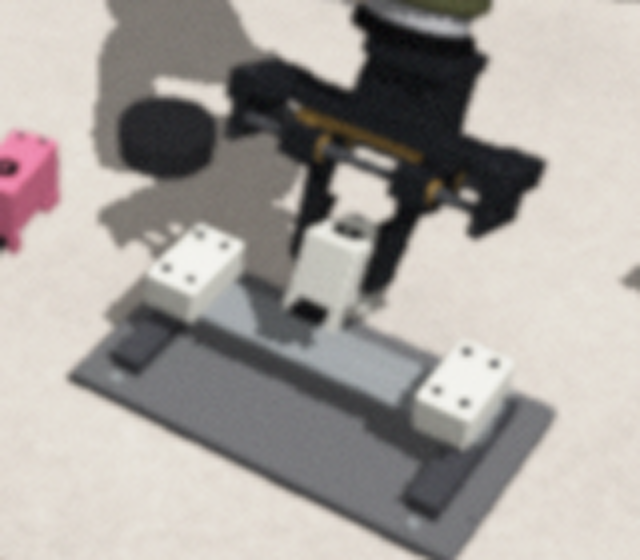

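View pics/wrist7.png

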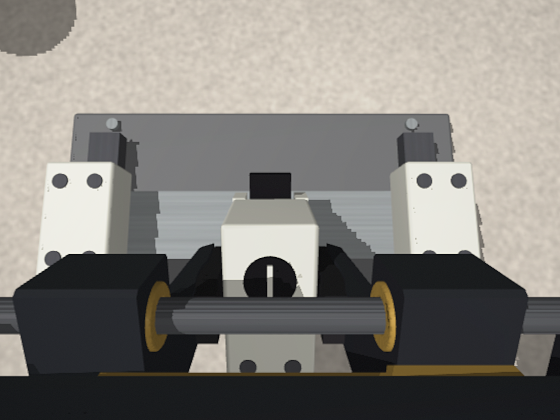

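```bash
python3 -m jog '{"dp":[[0,0.2,-0.08],[0,0.12,0],[0,0,0]],"angular":[[-0.04,0,0.1],[0,0,0],[0,0,0]]}' 0
python3 plan.py 0.42 9 0; python3 -c "
import plan
plan.status()"
```

```text
time: 7.95
tool_pos: [0.4842, 0.1636, 0.2228]
ee_rot: [-0.2, -0.679, 0.7, -0.098]
ft_force: [-0.2, 0.1, -1.6]
gripper_width: 0.404
t=7.95 tilt 0.4271 yawerr -0.0002 rollerr -0.0012 | lip-E mm bx -11.15 by 0.81 z 6.96 | d=7.27 h=10.95 F(bx,by,z) [-0.22  0.11 -1.56] M [ 0.066  0.308 -0.011] g 0.404
turn units [ 0.012 -0.002 -0.068] shift units in now-axes [0.009 0.222 0.012] in goal axes [0.008 0.222 0.012]
t=7.95 tilt 0.4271 yawerr -0.0002 rollerr -0.0012 | lip-E mm bx -11.15 by 0.81 z 6.96 | d=7.27 h=10.95 F(bx,by,z) [-0.22  0.11 -1.56] M [ 0.066  0.308 -0.011] g 0.404
```

```bash
python3 -m jog '{"dp":[[0.06,0,0],[0,0.08,0],[0,0.05,0],[0,0,0]],"angular":[[0,0,0],[0,0,0],[0,0,0],[0,0,0]]}' 0
python3 -c "
import plan
plan.status()"
```

```text
time: 8.35
tool_pos: [0.484, 0.1637, 0.2157]
ee_rot: [-0.201, -0.679, 0.7, -0.099]
ft_force: [0.2, 0.2, -1.1]
gripper_width: 0.404
t=8.35 tilt 0.4278 yawerr 0.0003 rollerr -0.0015 | lip-E mm bx -11.26 by 1.01 z -0.09 | d=10.28 h=4.59 F(bx,by,z) [ 0.17  0.23 -1.06] M [ 0.033  0.339 -0.017] g 0.404
```

```bash
for i in 1; do python3 -m jog '{"dp":[[0,0.025,0],[0,0.025,0],[0,0.01,0]],"angular":[[0,0,0],[0,0,0],[0,0,0]]}' 0 >/dev/null; done
python3 -c "
import plan
plan.status()"; python3 -m jog '{"dp":[[0,0.015,0],[0,0.015,0]],"angular":[[0,0,0],[0,0,0]]}' 0 >/dev/null
python3 -c "
import plan
plan.status()"
```

```text
t=8.65 tilt 0.4281 yawerr 0.0002 rollerr -0.0015 | lip-E mm bx -9.82 by 1.02 z -2.87 | d=10.13 h=1.46 F(bx,by,z) [-0.19  0.42 -0.78] M [0.017 0.37  0.053] g 0.406
t=8.85 tilt 0.4282 yawerr 0.0002 rollerr -0.0016 | lip-E mm bx -9.10 by 1.01 z -4.28 | d=10.05 h=-0.12 F(bx,by,z) [ 0.02 -0.11 -2.06] M [0.041 0.283 0.011] g 0.407
```

```bash
python3 -m jog '{"dp":[[0,0.012,0]],"angular":[[0,0,0]]}' 0 >/dev/null
python3 -c "
import plan
plan.status()"; python3 -m jog '{"dp":[[0,0.012,0]],"angular":[[0,0,0]]}' 0 >/dev/null
python3 -c "
import plan
plan.status()"
```

```text
t=8.95 tilt 0.4283 yawerr 0.0002 rollerr -0.0016 | lip-E mm bx -8.81 by 1.03 z -4.83 | d=10.02 h=-0.74 F(bx,by,z) [-1.26  0.32  1.13] M [ 0.019  0.328 -0.047] g 0.409
t=9.05 tilt 0.4287 yawerr 0.0003 rollerr -0.0016 | lip-E mm bx -8.60 by 1.06 z -5.04 | d=9.92 h=-1.00 F(bx,by,z) [-5.62 -0.78  9.26] M [-0.127  0.613 -0.025] g 0.407
```

```bash
python3 -m jog '{"dp":[[0,-0.008,0]],"angular":[[0,0,0]]}' 0 >/dev/null
python3 -c "
import plan
plan.status()"; python3 -m jog '{"dp":[[-0.03,0,0],[-0.03,0,0]],"angular":[[0,0,0],[0,0,0]]}' 0 >/dev/null
python3 -c "
import plan
plan.status()"
```

```text
t=9.15 tilt 0.4286 yawerr 0.0003 rollerr -0.0016 | lip-E mm bx -8.90 by 1.08 z -4.59 | d=10.00 h=-0.47 F(bx,by,z) [-0.5   0.26 -2.37] M [0.014 0.276 0.005] g 0.409
t=9.35 tilt 0.4286 yawerr 0.0004 rollerr -0.0016 | lip-E mm bx -6.05 by 1.08 z -3.32 | d=6.88 h=-0.50 F(bx,by,z) [-0.67 -1.15 -1.5 ] M [0.08  0.346 0.002] g 0.405
```

```bash
for k in 1 2 3; do python3 -m jog '{"dp":[[-0.022,0.001,0]],"angular":[[0,0,0]]}' 0 >/dev/null
python3 -c "
import plan
plan.status()"; done
```

```text
t=9.45 tilt 0.4283 yawerr 0.0004 rollerr -0.0016 | lip-E mm bx -4.94 by 1.06 z -2.97 | d=5.72 h=-0.65 F(bx,by,z) [-1.1  -0.36 -0.31] M [0.061 0.476 0.025] g 0.407
t=9.55 tilt 0.4276 yawerr 0.0004 rollerr -0.0014 | lip-E mm bx -4.06 by 1.03 z -2.66 | d=4.80 h=-0.73 F(bx,by,z) [-1.59 -0.13 -0.39] M [-0.01   0.614 -0.   ] g 0.407
t=9.65 tilt 0.4268 yawerr 0.0004 rollerr -0.0012 | lip-E mm bx -3.29 by 1.00 z -2.34 | d=3.97 h=-0.77 F(bx,by,z) [-3.01  0.9  -0.27] M [0.128 0.744 0.031] g 0.405
```

```bash
for k in 1 2; do python3 -m jog '{"dp":[[-0.02,0,0]],"angular":[[0,0,0]]}' 0 >/dev/null
python3 -c "
import plan
plan.status()"; done
```

```text
t=9.75 tilt 0.4262 yawerr 0.0004 rollerr -0.0011 | lip-E mm bx -2.61 by 0.95 z -2.01 | d=3.20 h=-0.75 F(bx,by,z) [-2.04  0.58  0.3 ] M [0.041 0.69  0.024] g 0.403
t=9.85 tilt 0.4259 yawerr 0.0005 rollerr -0.0010 | lip-E mm bx -1.77 by 0.95 z -1.61 | d=2.28 h=-0.73 F(bx,by,z) [-1.91  0.64  0.18] M [0.021 0.615 0.02 ] g 0.404
```

```bash
for k in 1 2; do python3 -m jog '{"dp":[[-0.02,0,0]],"angular":[[0,0,0]]}' 0 >/dev/null
python3 -c "
import plan
plan.status()"; done
```

```text
t=9.95 tilt 0.4258 yawerr 0.0005 rollerr -0.0010 | lip-E mm bx -0.81 by 0.93 z -1.16 | d=1.22 h=-0.72 F(bx,by,z) [-2.29  0.48  0.14] M [0.04  0.553 0.01 ] g 0.405
t=10.05 tilt 0.4243 yawerr 0.0004 rollerr -0.0007 | lip-E mm bx -0.43 by 0.89 z -1.06 | d=0.83 h=-0.79 F(bx,by,z) [-4.87  0.63 -1.41] M [ 0.313  1.185 -0.007] g 0.402
```

```bash
cat > st.py <<'E'
from plan import *
def st():
    s,Rm=status()
    t=np.arctan2((-B.T@Rm[:,0])[2],(-B.T@Rm[:,0])[0])
    F=B.T@s["ft_force"]-[0,0,-1.9]; M=B.T@s["ft_torque"]-[0,.31*np.sin(t)/np.sin(.427),0]
    r=B.T@(Rm@C); Mc=M-np.cross(r,F); V=-Mc[1]/.038
    print("   contact F",F.round(1),"Mc_y %.3f foot V~%.1f lip N~%.1f"%(Mc[1],V,F[2]-V))
st()
E
python3 st.py
python3 -m jog '{"dp":[[-0.190,0.031,0]],"angular":[[0,0,-0.5]]}' 0 >/dev/null; python3 st.py
```

```text
t=10.05 tilt 0.4243 yawerr 0.0004 rollerr -0.0007 | lip-E mm bx -0.43 by 0.89 z -1.06 | d=0.83 h=-0.79 F(bx,by,z) [-4.87  0.63 -1.41] M [ 0.313  1.185 -0.007] g 0.402
   contact F [-4.9  0.6  0.5] Mc_y 0.054 foot V~-1.4 lip N~1.9
t=10.15 tilt 0.3708 yawerr 0.0011 rollerr -0.0008 | lip-E mm bx -0.94 by 1.01 z -0.99 | d=1.24 h=-0.58 F(bx,by,z) [-0.5  -1.56 -0.72] M [-0.047  0.392  0.023] g 0.406
   contact F [-0.5 -1.6  1.2] Mc_y 0.080 foot V~-2.1 lip N~3.3
```

```bash
for k in 1; do python3 -m jog '{"dp":[[-0.205,0.033,0]],"angular":[[0,0,-0.5]]}' 0 >/dev/null; python3 st.py; done
python3 -m jog '{"dp":[[-0.134,0.021,0]],"angular":[[0,0,-0.34]]}' 0 >/dev/null; python3 st.py
```

```text
t=10.25 tilt 0.3159 yawerr 0.0016 rollerr -0.0011 | lip-E mm bx -0.39 by 1.11 z -0.67 | d=0.58 h=-0.51 F(bx,by,z) [-0.9  -1.48 -2.53] M [-0.166  0.601 -0.05 ] g 0.403
   contact F [-0.9 -1.5 -0.6] Mc_y 0.189 foot V~-5.0 lip N~4.3
t=10.35 tilt 0.2775 yawerr 0.0016 rollerr -0.0012 | lip-E mm bx -0.23 by 1.15 z -0.67 | d=0.41 h=-0.58 F(bx,by,z) [-2.16 -0.27 -1.03] M [-0.045  0.7   -0.005] g 0.409
   contact F [-2.2 -0.3  0.9] Mc_y 0.128 foot V~-3.4 lip N~4.2
```

```bash
python3 - <<'E'
from h import *
from plant import vision
a=vision.capture("wrist");b=vision.capture("scene");cv2.imwrite("pics/w8.png",a)
cv2.imwrite("pics/m8.png",np.hstack([cv2.resize(a[130:270,180:360],(400,311),interpolation=cv2.INTER_CUBIC),cv2.resize(b[190:260,300:390],(400,311),interpolation=cv2.INTER_CUBIC)]))
E
```

```text
(no output)
```

View pics/m8.png

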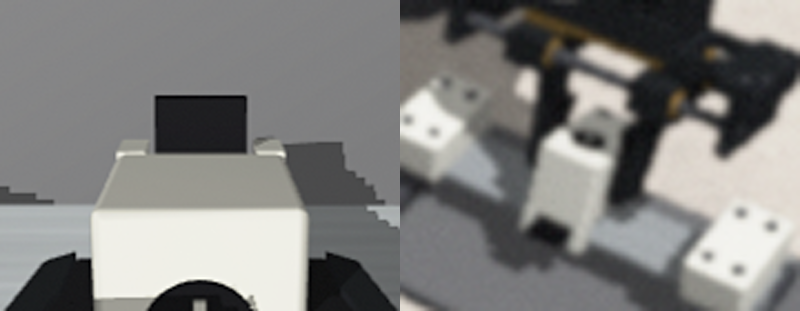

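```bash
for k in 1 2 3; do python3 -m jog '{"dp":[[-0.13,0.021,0]],"angular":[[0,0,-0.34]]}' 0 >/dev/null; python3 st.py; done
```

```text
t=10.55 tilt 0.2436 yawerr 0.0013 rollerr -0.0009 | lip-E mm bx -0.15 by 1.12 z -0.67 | d=0.31 h=-0.61 F(bx,by,z) [-3.18 -1.06 -0.22] M [-0.016  0.69  -0.04 ] g 0.406
   contact F [-3.2 -1.1  1.7] Mc_y -0.034 foot V~0.9 lip N~0.8
t=10.65 tilt 0.2078 yawerr 0.0016 rollerr -0.0008 | lip-E mm bx -0.07 by 1.15 z -0.47 | d=0.17 h=-0.44 F(bx,by,z) [-1.87 -1.16  0.21] M [-0.017  0.517 -0.032] g 0.406
   contact F [-1.9 -1.2  2.1] Mc_y 0.049 foot V~-1.3 lip N~3.4
t=10.75 tilt 0.1718 yawerr 0.0016 rollerr -0.0006 | lip-E mm bx -0.00 by 1.12 z -0.32 | d=0.06 h=-0.32 F(bx,by,z) [-2.91  0.46  0.16] M [ 0.005  0.489 -0.015] g 0.402
   contact F [-2.9  0.5  2.1] Mc_y -0.156 foot V~4.1 lip N~-2.1
```

```bash
for k in 1 2; do python3 -m jog '{"dp":[[-0.126,0.023,0]],"angular":[[0,0,-0.34]]}' 0 >/dev/null; python3 st.py; done
```

```text
t=10.85 tilt 0.1364 yawerr 0.0016 rollerr -0.0005 | lip-E mm bx 0.16 by 1.13 z -0.23 | d=-0.13 h=-0.25 F(bx,by,z) [-1.43 -0.08 -1.66] M [ 0.052  0.345 -0.075] g 0.406
   contact F [-1.4 -0.1  0.2] Mc_y -0.015 foot V~0.4 lip N~-0.2
t=10.95 tilt 0.1009 yawerr 0.0015 rollerr -0.0003 | lip-E mm bx 0.30 by 1.13 z -0.22 | d=-0.28 h=-0.25 F(bx,by,z) [-1.79 -0.35 -0.56] M [ 0.013  0.492 -0.054] g 0.405
   contact F [-1.8 -0.4  1.3] Mc_y 0.083 foot V~-2.2 lip N~3.5
```

```bash
python3 -m jog '{"dp":[[-0.096,0.018,0]],"angular":[[0,0,-0.25]]}' 0 >/dev/null; python3 st.py;  python3 -m jog '{"dp":[[-0.076,0.015,0]],"angular":[[0,0,-0.2]]}' 0 >/dev/null; python3 st.py
```

```text
t=11.05 tilt 0.0744 yawerr 0.0013 rollerr -0.0001 | lip-E mm bx 0.50 by 1.13 z -0.30 | d=-0.47 h=-0.33 F(bx,by,z) [-4.89  1.11  2.28] M [ 0.053  0.806 -0.084] g 0.408
   contact F [-4.9  1.1  4.2] Mc_y -0.186 foot V~4.9 lip N~-0.7
t=11.15 tilt 0.0530 yawerr 0.0010 rollerr 0.0001 | lip-E mm bx 0.57 by 1.11 z -0.33 | d=-0.55 h=-0.36 F(bx,by,z) [-3.68  0.66  2.7 ] M [ 0.032  0.777 -0.047] g 0.410
   contact F [-3.7  0.7  4.6] Mc_y -0.003 foot V~0.1 lip N~4.5
```

```bash
for k in 1 2; do python3 -m jog '{"dp":[[-0.074,0.016,0]],"angular":[[0,0,-0.2]]}' 0 >/dev/null; python3 st.py; done
```

```text
t=11.25 tilt 0.0316 yawerr 0.0010 rollerr 0.0002 | lip-E mm bx 0.54 by 1.12 z -0.36 | d=-0.53 h=-0.38 F(bx,by,z) [-3.83 -0.75  1.64] M [ 0.039  0.687 -0.035] g 0.406
   contact F [-3.8 -0.8  3.5] Mc_y -0.099 foot V~2.6 lip N~0.9
t=11.35 tilt 0.0100 yawerr 0.0011 rollerr 0.0003 | lip-E mm bx 0.58 by 1.12 z -0.37 | d=-0.58 h=-0.38 F(bx,by,z) [-3.13 -0.62  4.47] M [0.095 0.722 0.024] g 0.405
   contact F [-3.1 -0.6  6.4] Mc_y -0.002 foot V~0.1 lip N~6.3
```

```bash
python3 - <<'E'
from h import *
from plant import vision
a=vision.capture("wrist");b=vision.capture("scene");cv2.imwrite("pics/w9.png",a)
cv2.imwrite("pics/m9.png",np.hstack([cv2.resize(a[130:270,180:360],(400,311),interpolation=cv2.INTER_CUBIC),cv2.resize(b[190:260,300:390],(400,311),interpolation=cv2.INTER_CUBIC)]))
E
python3 st.py
```

```text
t=11.45 tilt 0.0099 yawerr 0.0008 rollerr 0.0002 | lip-E mm bx 0.64 by 1.11 z -0.41 | d=-0.64 h=-0.41 F(bx,by,z) [-4.24  0.3   4.77] M [0.105 0.957 0.003] g 0.406
   contact F [-4.2  0.3  6.7] Mc_y 0.026 foot V~-0.7 lip N~7.3
```

View pics/m9.png

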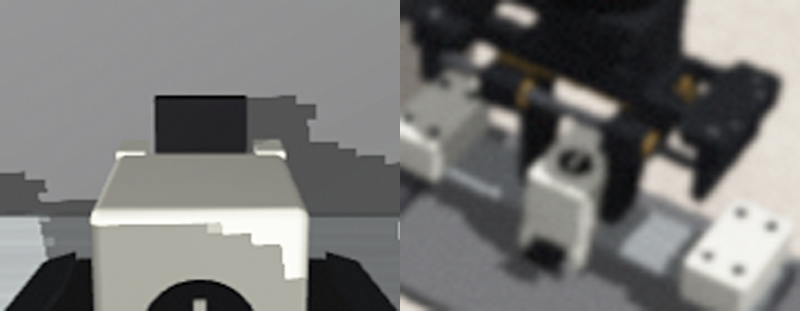

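```bash
python3 -m jog '{"dp":[[-0.034,0.004,0]],"angular":[[0,0,-0.1]]}' 0 >/dev/null; python3 st.py; python3 - <<'E'
from h import *
from plant import vision
a=vision.capture("wrist");cv2.imwrite("pics/w10.png",a)
b=cv2.imread("pics/w5.png");c=cv2.imread("pics/w9.png")
cv2.imwrite("pics/m10.png",np.hstack([cv2.resize(q[160:250,210:330],(266,200*1),interpolation=cv2.INTER_CUBIC) for q in(b,c,a)]))
g=[q[:,:,1] for q in(b,c,a)]
for q in g: print(q[165:180,268].tolist(), q[190:205,240].tolist(), q[218:232,265].tolist())
E
```

```text
t=11.55 tilt -0.0004 yawerr 0.0009 rollerr 0.0002 | lip-E mm bx 0.51 by 1.12 z -0.16 | d=-0.51 h=-0.16 F(bx,by,z) [-3.95 -0.5   3.5 ] M [0.08  0.69  0.026] g 0.403
   contact F [-3.9 -0.5  5.4] Mc_y -0.159 foot V~4.2 lip N~1.2
[178, 176, 174, 173, 173, 175, 170, 122, 4, 15, 22, 23, 23, 23, 22] [180, 178, 161, 128, 130, 129, 129, 140, 177, 166, 126, 130, 130, 130, 130] [131, 132, 132, 131, 132, 140, 163, 185, 199, 204, 210, 213, 215, 214]
[145, 145, 145, 145, 145, 145, 148, 135, 5, 21, 39, 37, 37, 36, 35] [144, 145, 143, 140, 140, 140, 139, 148, 205, 239, 132, 139, 140, 140, 141] [142, 143, 142, 143, 146, 167, 204, 233, 241, 247, 250, 252, 242, 168]
[145, 146, 146, 145, 144, 146, 141, 103, 11, 26, 37, 36, 37, 36, 36] [144, 144, 142, 139, 140, 139, 131, 147, 226, 207, 133, 138, 139, 140, 141] [142, 143, 142, 141, 142, 155, 192, 226, 239, 245, 249, 250, 253, 251]
```

View pics/m10.png

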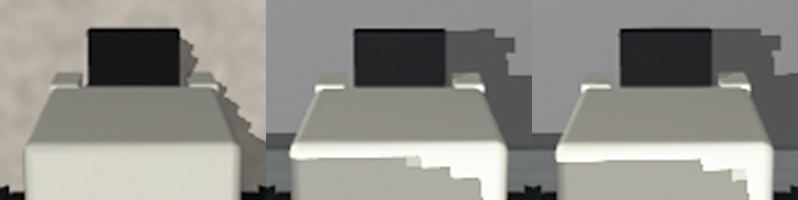

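```bash
python3 -m jog '{"dp":[[0.01,-0.003,0]],"angular":[[0,0,0]]}' 0 >/dev/null; python3 st.py; python3 -m jog '{"dp":[[0.004,0,0]],"angular":[[0,0,0]]}' 0 >/dev/null; python3 st.py
```

```text
t=11.70 tilt -0.0005 yawerr 0.0008 rollerr 0.0001 | lip-E mm bx 0.42 by 1.14 z -0.09 | d=-0.42 h=-0.09 F(bx,by,z) [-0.11 -0.03 -0.67] M [0.007 0.036 0.043] g 0.405
   contact F [-0.1 -0.   1.2] Mc_y -0.017 foot V~0.4 lip N~0.8
t=11.80 tilt 0.0003 yawerr 0.0007 rollerr 0.0000 | lip-E mm bx 0.50 by 1.11 z -0.13 | d=-0.50 h=-0.13 F(bx,by,z) [-2.72 -0.22  2.55] M [0.099 0.365 0.012] g 0.406
   contact F [-2.7 -0.2  4.4] Mc_y -0.239 foot V~6.3 lip N~-1.8
```

```bash
python3 -m jog '{"dp":[[0.006,-0.002,0],[0,0,0],[0,0,0],[0,0,0]],"angular":[[0,0,0],[0,0,0],[0,0,0],[0,0,0]]}' 0.6; python3 st.py; python3 - <<'E'
from h import *
from plant import vision
a=vision.capture("wrist");cv2.imwrite("pics/w11.png",a)
E
```

```text
time: 12.2
tool_pos: [0.5718, 0.151, 0.2209]
ee_rot: [-0.053, -0.705, 0.705, 0.051]
ft_force: [1.0, -0.2, 0.4]
gripper_width: 0.601
t=12.20 tilt 0.0037 yawerr 0.0006 rollerr -0.0000 | lip-E mm bx 1.50 by 1.03 z -0.15 | d=-1.50 h=-0.16 F(bx,by,z) [ 0.98 -0.04  0.38] M [ 0.02  -0.003  0.058] g 0.601
   contact F [ 1.  -0.   2.3] Mc_y 0.112 foot V~-2.9 lip N~5.2
```

View pics/w11.png

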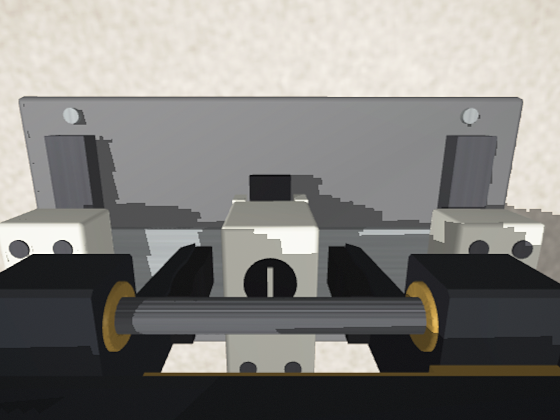

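```bash
python3 -m jog '{"dp":[[0,-0.2,0],[0,-0.5,0],[0,-0.7,0],[0,-0.7,0],[0.6,-0.4,0],[0.6,0,0],[0,0,0]],"angular":[[0,0,0],[0,0,0],[0,0,0],[0,0,0],[0,0,0],[0,0,0],[0,0,0]]}' 0.6; python3 - <<'E'
from h import *
from plant import vision
p=vision.camera_params("wrist");np.save("w12.npy",p,allow_pickle=True);a=vision.capture("wrist");cv2.imwrite("pics/w12.png",a);b=vision.capture("scene")
cv2.imwrite("pics/s12.png",cv2.resize(b[180:290,265:410],(725,550),interpolation=cv2.INTER_CUBIC));cv2.imwrite("pics/s12f.png",b)
E
```

```text
time: 12.95
tool_pos: [0.5102, 0.1598, 0.3549]
ee_rot: [0.055, 0.705, -0.705, -0.05]
ft_force: [-0.1, -0.3, 0.1]
gripper_width: 0.597
```

View pics/w12.png

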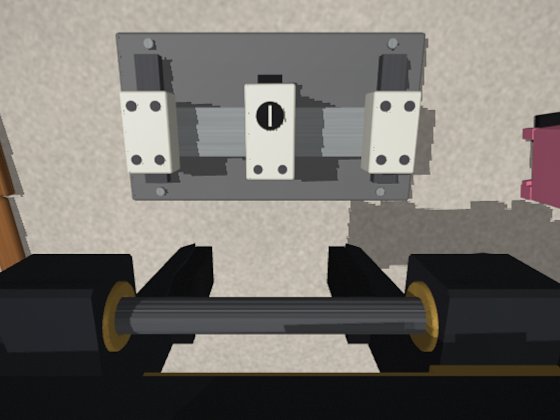

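View pics/s12.png

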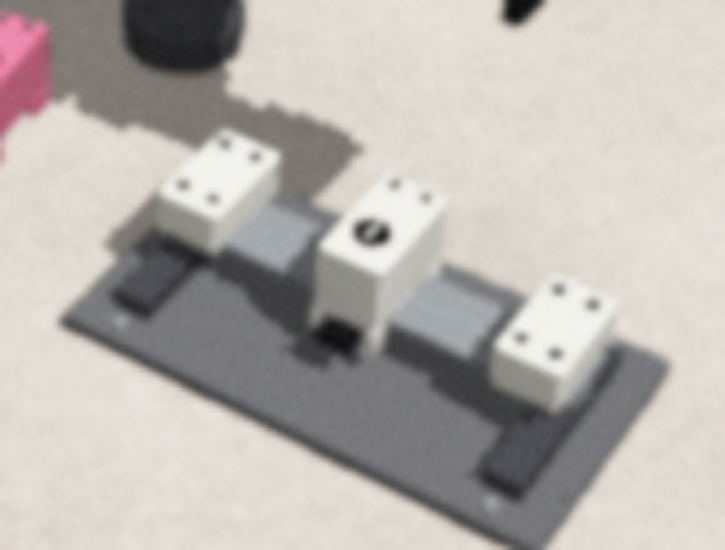

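The wrist view shows the module at (270,132), parallel to the two blocks. Dial and tab (270,78) are at the far side. The scene view shows it flat on the rail. One numeric check follows.

```bash
python3 - <<'E'
from h import *
a=cv2.imread("pics/w12.png");p=np.load("w12.npy",allow_pickle=True).item()
x0,y0,x1,y1=238,78,303,190
m=(a[y0:y1,x0:x1].min(axis=2)>190).astype(np.uint8);m=cv2.morphologyEx(m,cv2.MORPH_OPEN,np.ones((3,3)))
c=cv2.convexHull(max(cv2.findContours(m,0,2)[0],key=cv2.contourArea))[:,0]+[x0,y0]
W=ray(p,c,.084)[:,:2]; print(cv2.approxPolyDP(c,3,True)[:,0].tolist(),cv2.minAreaRect((W*1000).astype(np.float32)))
yaw=np.radians(-8.47);bx=np.array([np.cos(yaw),np.sin(yaw)]);by=np.array([-bx[1],bx[0]])
print("bx range",(W@bx).min(),(W@bx).max(),"expect centre",.5162+.02075-.0, "by",(W@by).min(),(W@by).max())
# tab end row
print(a[68:90,270,1].tolist())
E
```

```text
[[292, 84], [292, 177], [247, 177], [245, 86]] ((565.9368286132812, 152.2784881591797), (33.662681579589844, 65.69627380371094), 81.76383209228516)
bx range 0.5045521158222187 0.5702421673217017 expect centre 0.53695 by 0.2171748970274743 0.2509007471231646
[110, 111, 110, 111, 112, 109, 86, 30, 29, 29, 30, 30, 28, 27, 37, 108, 191, 220, 225, 225, 224, 225]
```

```bash
python3 -c "
from plant import sign_off
print(sign_off())"
```

```text
the job is handed in; nothing more can be done
None
```

The white timer module is on the rail, lip hooked under the near edge, foot end rocked down to flat. I let go, backed the gripper well clear, and handed the job in at about 13 s.

**How it went:** I gripped the white module, tilted it about 0.43 rad and felt the rail's top edge. That touch briefly reached about 12 N, the highest contact force I read. I then slid the module forward until the jaw face met the edge, and rocked it down in small steps with about 3–7 N of contact.

**Last checks:**
- **Position:** the module's centre is within about 0.5 mm of where it should sit on the rail, and near the middle of the free stretch.
- **Flat and square:** its measured direction matches the rail to about 0.2°. The tool read level just before I let go, and the module still looks flat in the pictures afterwards.
- **Click:** the foot's tab was at its rest position just before I let go, which fits a click. I did not tug on the module to prove it. My force-based estimate of the push on the foot was too noisy to show the click clearly.
- **Other things on the bench:** I didn't knowingly touch any of them, but I did not measure them again at the end.

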